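# Free the repaired board: cam to its low point, then push the jaw slide forward

## Robot

A 6-joint arm with a two-finger parallel gripper is mounted at the origin on the work surface. World frame = base frame: x ahead of the robot, y to its left, z up, the work surface at z = 0. Lengths are in m, angles in rad, forces in N, time in s.
With the tool pointing down it reaches from about 0.325 to 0.9 m from the base axis. Payload 6.1 kg.
Tool frame: the origin (TCP) lies on the centre line of the jaws, within the pads' length; the fingertips stand 19 mm ahead of it and the grasp point (between the pads) is the TCP; z points along the fingers, y is the direction in which the jaws open and shut (so a half turn about z gives the same grasp; the last joint's range is limited). The gripper opens to 85 mm and grips with 20 to 120 N. Pads are 22 mm wide; open, the fingers measure 114 mm over their backs; the gripper's body (76 mm by 85 mm) begins 54 mm behind the grasp point. The pads swing forward as they close: fully open they stand 13 mm farther back than shut.
Start: joints at [-1.332, 0.22, 1.526, -0, 1.395, -0.126], TCP at [0.223, -0.584, 0.25] pointing down, gripper open.
Joint ranges: [-2.98, 2.98], [-0.91, 2.08], [0.09, 2.57], [-1.24, 4.39], [0.2, 2.65], [-2.68, 2.68]. Speed limits (rad/s): [2.57, 2.57, 3.01, 3.14, 3.14, 3.14].

## Interface

Orientations are given as a unit quaternion [x, y, z, w].
In Python, from bench import bot gives the robot as it stands. The module is installed in compiled form; this text tells all that it offers.
- The arm moves only by the shell command python3 -m handwheel 'ROWS' [FORCE]. ROWS is JSON, a list of rows, each an object with "slide": the shift along the tool's x, y, z in cm, a list of three; "angular": the turn, a rotation vector about the tool's x, y, z in degrees, a list of three; "fingers": the closure, from 0 (fully open) to 1 (shut). A call has 1 to 8 rows; each row shifts and turns the commanded pose from where the row before left it, along the tool's axes as they then stand; what a row does not reach is not made up. A row lasts 1/12 s, in which the tool goes at most 41.7 mm and 7.16 degrees, less where a joint would pass 70% of its speed; a pose out of reach is approached as far as the arm can. A call is refused whole if a number of a shift passes 4.17 or a number of a turn 7.16, either way. A call with a gripper value outside its range is refused whole. The fingers move at their own pace and stop on an object; FORCE is the grip in N (left out, the last holds). Time passes only in rows, so rows that do not move let the fingers close. It gives the time, the measured TCP pose, the force and the opening at its end, in the units of the state.
- bot.read_state(): the state, without advancing time (a new reading comes with each control period).
- bot.camera(name): name is "side" or "top" or "wrist"; returns a dict with "color" (400x640x3 uint8, red, green, blue), "range_z" (400x640 float32, m along the optical axis (not along the pixel's ray), 0 where there is no reading), "K" (3x3 intrinsics, pixels), "R" (3x3) and "t" (3): a world point X has camera coordinates R X + t; the wrist camera has in their place "mount" (4x4, takes a point from camera to tool coordinates, whose origin is the TCP and whose axes are the flange's). Camera axes: x right, y down, z forward; pixel columns grow to the right and rows downward; lengths in m; the calibration is good to about 2 mm. A picture is of the moment at which its call begins: read the wrist's pose just before it.
- bot.finish_job(): hands the job in, once; it reports no verdict.
Trained networks look in a picture, given as the dict that the camera call returned (one of the last four; its "shot" number tells which), for a name from the list of things; names that differ only in an ending like _2 or _b are one class to them, and where a whole thing is asked for, a point or a joint stands for the part that bears it (a point fixed in the world has none). Each returns a list of dicts, best first, with "confidence" (0 to 1); they miss things now and then, are a little off and sometimes report something else, mostly with a low value. They report only what shows in the picture. A call takes as long as a camera call. They do not tell look-alikes from the thing itself.
- bot.look_for(picture, name): "rect" ([left, top, width, height] in pixels, round what is visible of it).
- bot.trace(picture, name): "pixels" (400x640 bool, what is visible of it) and "rect" ([left, top, width, height] in pixels, round what is visible of it).
- bot.landmark_of(picture, name): "at" ([column, row] in pixels: a listed point, or the origin of a listed thing).
The state is a dict: "t": time; "joints": joint angles; "dq": joint speeds; "tau": joint torques, N m; "position": TCP position; "ee_rot": TCP orientation; "ft_force": force on the tool from outside, world axes, zero at the start; "torque": the same for the moment, N m; "grip_width": opening from 0.0 (shut) to 1.0 (fully open).
Only numpy, scipy, OpenCV 4.12 (cv2) and the standard library are available. Lean on these libraries where they do the work, as an engineer would, in place of code of your own. Each camera call takes 0.05 s, during which the arm holds its last target.

## Task

Free the circuit board in the holding fixture so that a colleague can take it out: with the fingertips push the cam lever round clockwise, as far as its stop pin, so that the eccentric cam has its low point towards the jaw slide. Only then push the jaw slide by its thumb post fully forward against the cam, so that its lip is clear of the board. Leave the board lying in its place, pick nothing up, and do not disturb the things lying about.

Things in the scene. Friction and masses are not known exactly. Their poses are not given: they have to be found in the camera images.
- fixture: Board-holding fixture. Origin on the table under its grey aluminium base plate (x -145 to +125 mm, 150 wide, top 16 mm up). +x is 'forward', from the board to the cam; y left. Along +x: fixed jaw (x -140 to -110, top 46), green board, steel jaw slide between guide rails (tops 30, y to +-57), eccentric cam with lever. Stop pin, 66 mm high, 45 mm right (-y) of the cam pivot.
- cam_lever (a joint): Angle of cam and lever about the upright pivot (rad), growing clockwise from above. 0: cam's high point faces the slide (locked); pi: low point faces it, lever at its stop pin, the end of travel. Lever direction, anticlockwise from fixture +x, is 100 degrees minus the angle: it starts pointing left, swings over the front end (+x), ends pointing right. Stays where left; friction 0.15 N m.
- jaw_slide (a joint): Forward travel of the jaw slide (m) along fixture +x. 0: at the board, its lip 6 mm over the board's edge. With the cam at its high point it can go no more than about 1 mm; with the cam at its low point 14.5 mm, until it meets the cam. Stays where it is left; 3 N of friction.
- cam_pivot (a point): Point on the upright cam axis at the height of the lever's centre line, 60 mm above the table, 78.5 mm forward (+x) of the fixture origin, y = 0. The cam below is a steel disc of 26 mm radius set 7 mm off the axis, its top 34 mm above the table; the hub (22 mm diameter) ends 70 mm above the table.
- lever_knob (a point): Centre of the black ball (25 mm diameter) on the end of the cam lever, 95 mm from the cam axis, 60 mm above the table. The lever is a level steel bar, 10 mm thick, from the hub to the ball.
- thumb_post (a point): Centre of the top of the slide's thumb post, an upright steel cylinder 19 mm in diameter: top 74 mm, foot (flat top of the slide) 46 mm above the table. With the slide at 0 it is at x = 28 mm, y = 0 of the fixture; it moves with the slide. The slide's block is 90 mm wide, from 39 mm behind the post (tip of the lip) to 17 mm ahead of it.
- board_mid (a point): Centre of the loose green circuit board, 110 x 90 x 2 mm (parts on it up to 14 mm tall), lying on four brass standoffs, underside 36 mm above the table, centred 60 mm behind the fixture origin. To be left where it is.
- screwdriver: Small screwdriver, 160 mm long, lying to the right of the fixture; bystander. Origin at its underside.
- solder_reel: Reel of solder, 60 mm diameter, 42 mm tall, left of the fixture; bystander. Origin at the centre of its underside.
- flux_jar: Small jar with black cap, 40 mm diameter, 45 mm tall, left of the fixture; bystander. Origin at the centre of its underside.
- module0: Plug-in metal module with wire bail, 70 x 15 x 11 mm, ahead of the fixture on the left; bystander. Origin at its underside.
- module1: The same kind of module, ahead of the fixture on the right; bystander.
- cutters: Side cutters lying flat, 120 mm long, 12 mm high, right of the fixture; bystander. Origin at the underside.
Things that resemble listed ones, but are neither listed nor needed, are in the scene too. Of the things that look like the part that bears board_mid, the middle-sized one is meant.

How it is judged:
On the way, in this order (a step that is already met when the one before it is completed fails the run):
1. the cam is turned to its low point (within 15 degrees) while the jaw slide is still at the board (value of joint cam_lever above 2.88 rad and value of joint jaw_slide below 0.004 m), for 0.1 s.
2. the jaw slide is pushed fully forward against the cam (value of joint jaw_slide above 0.0125 m), for 0.1 s.
At the end, for the whole second after the job is handed in: The cam stands at its low point (within 15 degrees), the jaw slide is forward against it (within 2 mm of its 14.5 mm travel) and at rest; the board lies flat within 6 mm of where it was, and each bystander within 30 mm of where it was (value of joint cam_lever above 2.88 rad and value of joint jaw_slide above 0.0125 m and velocity of joint jaw_slide below 0.005 m/s and distance of board_mid from where it was at the start of the episode below 0.006 m and angle between board_mid's own z axis and vertical below 0.08 rad and distance of each of screwdriver, solder_reel, flux_jar, module0, module1, cutters from where it was at the start of the episode below 0.03 m); the robot touches nothing.
It fails at once if the jaw slide is forced forward before the cam is at its low point (value of joint jaw_slide above 0.004 m and value of joint cam_lever below 2.8 rad).
It fails at once if the board is lifted, tipped or shifted (distance of board_mid from where it was at the start of the episode above 0.008 m or angle between board_mid's own z axis and vertical above 0.12 rad).
It fails at once if a bystander is picked up or knocked away (distance of any of screwdriver, solder_reel, flux_jar, module0, module1, cutters from where it was at the start of the episode above 0.04 m).
It also fails if it takes over 54 s, if anything falls off the work surface, if the arm or the gripper's body presses on something with over 40 N, if the wrist force passes 120 N, or if a joint passes its speed limit or range.

## Working session

There is one attempt and no reset: what is moved stays moved. The work goes in short steps, Python scripts to look and compute and a shell command to move; the robot and the scene stay as the last step left them, time stands still between calls to the robot, and variables do not carry over. Pictures are saved under pics/ and viewed, and the job is handed in when it is done.

```bash
ls; mkdir -p pics; python3 - <<'E'
from bench import bot
import cv2,numpy as np
s=bot.read_state();print(s)
for n in ["side","top","wrist"]:
    p=bot.camera(n)
    cv2.imwrite(f"pics/a_{n}.png",p["color"][:,:,::-1])
    print(n,p["K"].tolist(),[ (k,np.round(p[k],4).tolist()) for k in("R","t","mount") if k in p])
    for o in ["fixture","cam_lever","cam_pivot","lever_knob","thumb_post","board_mid"]:
        print(o,[(np.round(d["at"],1).tolist(),round(d["confidence"],2)) for d in bot.landmark_of(p,o)] if o!="cam_lever" else "")
E
```

```text
pics
{'t': 0.0, 'joints': array([-1.33207125e+00,  2.21193587e-01,  1.52761903e+00,  3.05888501e-05,
        1.39470406e+00, -1.26111296e-01]), 'dq': array([ 3.78701129e-04,  6.61323856e-04,  1.12167544e-03,  2.50678095e-04,
       -4.12736210e-04,  9.15931213e-05]), 'tau': array([ 8.72925898e-05, -4.96896207e+01, -3.89390731e+01, -2.73367668e-04,
        1.10651136e-02, -9.74858040e-06]), 'position': array([ 0.22286077, -0.58330646,  0.24921518]), 'ee_rot': array([ 9.83407924e-01,  1.81405430e-01, -3.91077064e-05, -9.61332652e-04]), 'ft_force': array([ 1.1577822 , -0.05619846,  0.40000946]), 'torque': array([-0.00461544,  0.00784758, -0.03099196]), 'grip_width': 0.9981775135468746}
side [[364.03470481568047, 0.0, 318.2970434251275], [0.0, 364.03470481568047, 204.26979973979587], [0.0, 0.0, 1.0]] [('R', [[0.8715, -0.4902, -0.0112], [-0.3588, -0.622, -0.696], [0.3342, 0.6106, -0.718]]), ('t', [-0.4704, 0.2948, 0.6143])]
fixture [([327.2, 326.9], 0.79)]
cam_lever 
cam_pivot [([372.0, 302.8], 0.78)]
lever_knob [([358.9, 256.4], 0.59)]
thumb_post [([344.8, 305.4], 0.66)]
board_mid [([332.9, 210.8], 0.81), ([234.5, 217.8], 0.77), ([289.0, 324.7], 0.72)]
top [[400.5774433499797, 0.0, 323.6775815020434], [0.0, 400.5774433499797, 204.0842940504683], [0.0, 0.0, 1.0]] [('R', [[-0.0239, -0.9997, 0.0051], [-0.9982, 0.0236, -0.0552], [0.055, -0.0064, -0.9985]]), ('t', [0.0434, 0.5433, 1.0148])]
fixture [([399.2, 233.7], 0.57)]
cam_lever 
cam_pivot [([411.9, 202.2], 0.97)]
lever_knob [([372.2, 187.8], 0.69)]
thumb_post [([409.9, 221.2], 0.59)]
board_mid [([260.8, 255.2], 0.93), ([393.9, 256.9], 0.76)]
wrist [[322.69607991807857, 0.0, 317.574619899863], [0.0, 322.69607991807857, 200.439543597802], [0.0, 0.0, 1.0]] [('mount', [[0.0007, -0.9581, -0.2866, 0.0733], [1.0, 0.0008, -0.0004, -0.0005], [0.0006, -0.2866, 0.9581, -0.1238], [0.0, 0.0, 0.0, 1.0]])]
fixture []
cam_lever 
cam_pivot []
lever_knob []
thumb_post []
board_mid []
```

View pics/a_top.png

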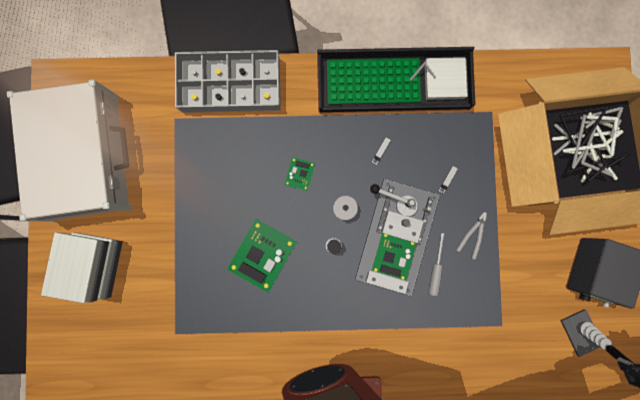

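View pics/a_side.png

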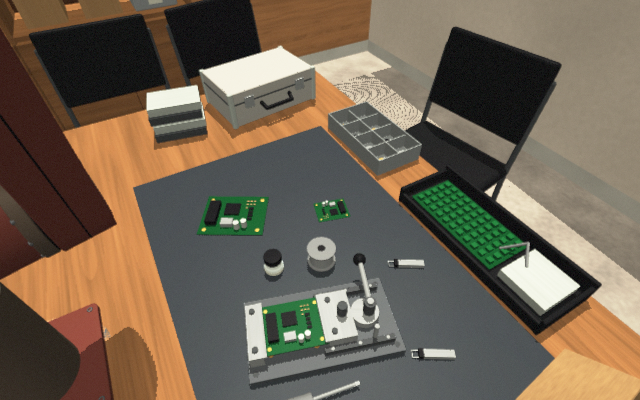

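View pics/a_wrist.png

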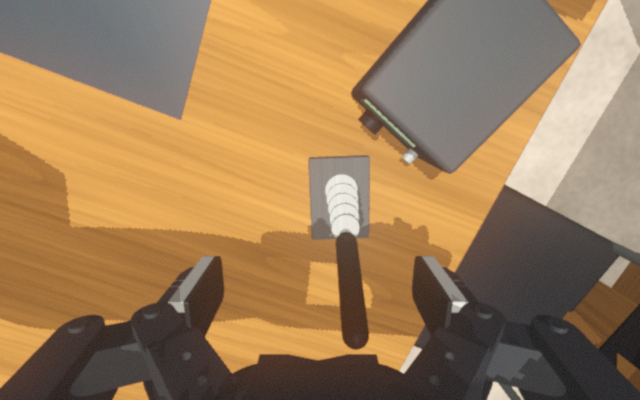

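The top view shows the fixture with its board at (394,257), the cam and hub at about (408,203) and the lever knob at (374,188). The fixture points up in the image and slightly right. The side view shows the same parts: knob (359,258), hub (370,304) and thumb post (342,310). Next I triangulate.

```bash
cat > h.py <<'E'
import numpy as np
from scipy.spatial.transform import Rotation as Ro
def cam(p,s=None):
    if "mount" in p:
        T=np.eye(4);T[:3,:3]=Ro.from_quat(s["ee_rot"]).as_matrix();T[:3,3]=s["position"]
        M=T@np.array(p["mount"]);R=M[:3,:3].T;return p["K"],R,-R@M[:3,3]
    return p["K"],np.array(p["R"]),np.array(p["t"])
def ray(c,px):
    K,R,t=c;d=R.T@np.linalg.solve(K,[px[0],px[1],1]);return -R.T@t,d
def atz(c,px,z):
    o,d=ray(c,px);return o+d*(z-o[2])/d[2]
def tri(cs,pxs):
    A=np.zeros((3,3));b=np.zeros(3);
    for c,px in zip(cs,pxs):
        o,d=ray(c,px);d=d/np.linalg.norm(d);P=np.eye(3)-np.outer(d,d);A+=P;b+=P@o
    X=np.linalg.solve(A,b);return X,[np.round(proj(c,X)-px,1).tolist() for c,px in zip(cs,pxs)]
def proj(c,X):
    K,R,t=c;q=K@(R@np.asarray(X)+t);return q[:2]/q[2]
E
python3 - <<'E'
from h import *
from bench import bot
import cv2
P={n:bot.camera(n) for n in("top","side")};C={n:cam(P[n]) for n in P}
cs=[C["top"],C["side"]]
for o,z in [("cam_pivot",.06),("lever_knob",.06),("thumb_post",.074),("board_mid",.037),("fixture",0),("screwdriver",0),("solder_reel",0),("flux_jar",0),("module0",0),("cutters",0)]:
    L={n:bot.landmark_of(P[n],o) for n in P}
    for n in P: print(o,n,[(np.round(d["at"],1).tolist(),round(d["confidence"],2),np.round(atz(C[n],d["at"],z)[:2],4).tolist()) for d in L[n]])
    if o in("cam_pivot","lever_knob","thumb_post"):
        print(tri(cs,[L[n][0]["at"] for n in P]))
for n,(x,y) in {"top":(400,240),"side":(325,310)}.items():
    w,h=(160,200) if n=="top" else (200,130)
    x0,y0=x-w//2,y-h//2
    im=P[n]["color"][max(0,y0):y0+h,x0:x0+w,::-1]
    cv2.imwrite(f"pics/b_{n}.png",cv2.resize(im,None,fx=3 if n=="top" else 4,fy=3 if n=="top" else 4,interpolation=cv2.INTER_CUBIC)); print(n,x0,y0)
E
```

```text
cam_pivot top [([411.1, 201.9], 0.8, [0.542, -0.1845])]
cam_pivot side []Traceback (most recent call last):
  File "<stdin>", line 10, in <module>
IndexError: list index out of range
```

```bash

python3 - <<'E'
from h import *
from bench import bot
import cv2
P={n:bot.camera(n) for n in("top","side")};C={n:cam(P[n]) for n in P}
cs=[C["top"],C["side"]]
for o,z in [("cam_pivot",.06),("lever_knob",.06),("thumb_post",.074),("board_mid",.037),("fixture",0),("screwdriver",0),("solder_reel",0),("flux_jar",0),("module0",0),("cutters",0)]:
    L={n:bot.landmark_of(P[n],o) for n in P}
    for n in P: print(o,n,[(np.round(d["at"],1).tolist(),round(d["confidence"],2),np.round(atz(C[n],d["at"],z)[:2],4).tolist()) for d in L[n]])
    if o in("cam_pivot","lever_knob","thumb_post"):
      if all(L.values()):  print(tri(cs,[L[n][0]["at"] for n in P]))
for n,(x,y) in {"top":(400,240),"side":(325,310)}.items():
    w,h=(160,200) if n=="top" else (200,130)
    x0,y0=x-w//2,y-h//2
    im=P[n]["color"][max(0,y0):y0+h,x0:x0+w,::-1]
    cv2.imwrite(f"pics/b_{n}.png",cv2.resize(im,None,fx=3 if n=="top" else 4,fy=3 if n=="top" else 4,interpolation=cv2.INTER_CUBIC)); print(n,x0,y0)
E
```

```text
cam_pivot top [([411.0, 201.6], 0.92, [0.5427, -0.1842]), ([397.4, 257.8], 0.41, [0.4061, -0.1461])]
cam_pivot side [([372.4, 301.7], 0.92, [0.5462, -0.1842])]
(array([ 0.54390505, -0.18451318,  0.06221054]), [[0.3, -0.5], [-0.9, 0.1]])
lever_knob top [([373.4, 191.3], 0.93, [0.5703, -0.0924])]
lever_knob side [([357.3, 259.4], 0.76, [0.5734, -0.0955]), ([371.6, 297.9], 0.44, [0.5493, -0.1774])]
(array([ 0.57227772, -0.09366817,  0.05817628]), [[0.4, -0.7], [-1.1, 0.1]])
thumb_post top [([409.3, 223.2], 0.83, [0.4897, -0.1751]), ([414.8, 200.4], 0.57, [0.5446, -0.1904])]
thumb_post side [([341.5, 304.3], 0.62, [0.4918, -0.1678])]
(array([ 0.48913536, -0.17260499,  0.08411237]), [[-0.1, 0.2], [0.4, -0.0]])
board_mid top [([294.0, 170.2], 0.97, [0.6304, 0.1035]), ([392.9, 254.3], 0.95, [0.4131, -0.1394]), ([259.5, 254.3], 0.74, [0.4212, 0.1938])]
board_mid side [([292.8, 327.9], 0.78, [0.4062, -0.1476]), ([232.0, 217.0], 0.75, [0.4043, 0.1534]), ([335.1, 210.2], 0.58, [0.6154, 0.0559])]
fixture top [([395.1, 231.7], 0.71, [0.4687, -0.1536]), ([332.4, 245.4], 0.21, [0.4372, 0.0103])]
fixture side [([325.2, 326.5], 0.75, [0.4654, -0.1581]), ([275.7, 271.9], 0.26, [0.4358, -0.0038])]
screwdriver top [([434.6, 259.2], 0.64, [0.3952, -0.2536])]
screwdriver side []
solder_reel top [([345.5, 208.0], 0.66, [0.5334, -0.0262])]
solder_reel side [([318.7, 260.1], 0.97, [0.5281, -0.0223])]
flux_jar top [([335.9, 247.8], 0.67, [0.4307, 0.0014])]
flux_jar side [([275.0, 270.1], 0.72, [0.4364, 0.001])]
module0 top [([448.5, 174.8], 0.63, [0.6141, -0.2987]), ([381.3, 147.3], 0.51, [0.6909, -0.1247])]
module0 side [([436.3, 354.2], 0.81, [0.6085, -0.298]), ([407.8, 265.6], 0.78, [0.6837, -0.1276])]
cutters top [([477.3, 226.5], 0.68, [0.4771, -0.3683])]
cutters side []
top 320 140
side 225 245
```

View pics/b_top.png

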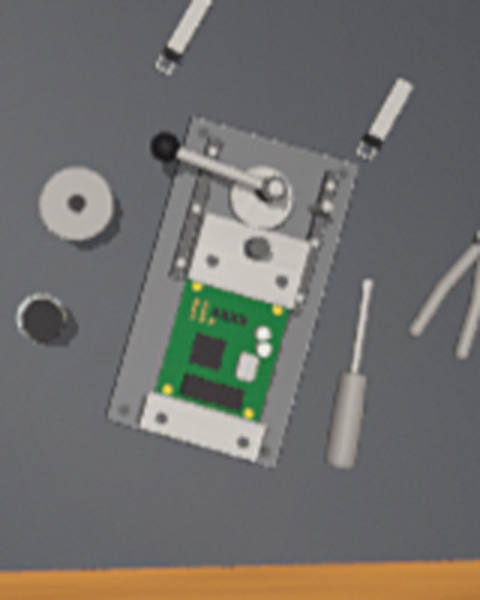

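View pics/b_side.png

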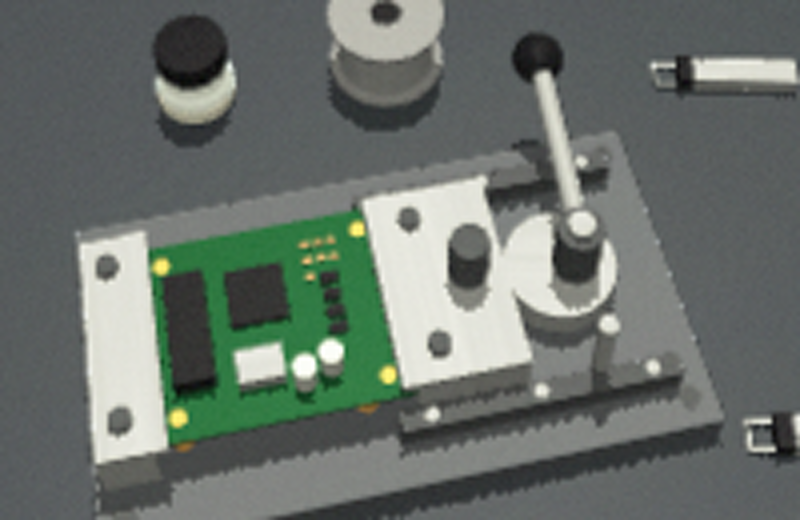

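The close crops are clear: hub top at top-view (411,202), knob (374.7,189), post top (406,222), and the base plate's corners are visible. I'll fit the fixture pose from hand-read points in both views.

```bash

python3 - <<'E'
from h import *
from bench import bot
from scipy.optimize import least_squares
P={n:bot.camera(n) for n in("top","side")};C={n:cam(P[n]) for n in P}
T=lambda u,v:(320+u/3,140+v/3); S=lambda u,v:(225+u/4,245+v/4)
pts=[("top",T(193,117),(.125,.075,.016)),("top",T(357,163),(.125,-.075,.016)),("top",T(272,467),(-.145,-.075,.016)),("top",T(108,420),(-.145,.075,.016)),
("top",T(275,187),(.0785,0,.070)),("top",T(258,246),(.028,0,.074)),("top",T(164,147),"k"),
("side",S(78,235),(-.145,.075,.016)),("side",S(612,133),(.125,.075,.016)),("side",S(722,420),(.125,-.075,.016)),
("side",S(469,242),(.028,0,.074)),("side",S(582,222),(.0785,0,.070)),("side",S(538,57),"k")]
def M(p,X):
    c,s=np.cos(p[2]),np.sin(p[2]);return np.array([p[0]+c*X[0]-s*X[1],p[1]+s*X[0]+c*X[1],X[2]])
def res(p):
    r=[]
    for n,px,X in pts:
        if X=="k": X=(.0785+.095*np.cos(p[3]),.095*np.sin(p[3]),.06)
        r.append(proj(C[n],M(p,X))-px)
    return np.concatenate(r)
f=least_squares(res,[.467,-.155,-.26,1.74],loss="soft_l1");p=f.x
print(np.round(p,4),np.degrees(p[2:]));print(np.round(res(p).reshape(-1,2),1).tolist())
for nm,X in dict(pivot=(.0785,0,.06),post=(.028,0,.074),pin=(.0785,-.045,.066),knob=(.0785+.095*np.cos(p[3]),.095*np.sin(p[3]),.06)).items():print(nm,np.round(M(p,X),4))
# depth check
for n in P:
  for nm,X in dict(hub=(.0785,0,.07),post=(.028,0,.074)).items():
    px=proj(C[n],M(p,X));u,v=np.round(px).astype(int);z=P[n]["range_z"][v,u];o,d=ray(C[n],px);print(n,nm,np.round(o+d*z,4))
np.save("fix.npy",p)
E
```

```text
[ 0.4651 -0.161  -0.3041  1.4782] [-17.42620437  84.69576782]
[[-0.2, -0.6], [1.2, 0.1], [1.8, 0.7], [-0.4, -0.1], [0.4, 0.1], [0.9, 0.4], [0.5, -0.3], [-1.8, -1.0], [0.5, -1.6], [0.9, -0.3], [-0.3, -0.5], [-0.4, 0.0], [-0.4, -0.0]]
pivot [ 0.54   -0.1845  0.06  ]
post [ 0.4918 -0.1694  0.074 ]
pin [ 0.5265 -0.2275  0.066 ]
knob [ 0.5767 -0.0969  0.06  ]
top hub [ 0.54   -0.1845  0.0702]
top post [ 0.4918 -0.1699  0.0718]
side hub [ 0.5396 -0.1849  0.0709]
side post [ 0.4923 -0.1687  0.0724]
```

The fixture sits at (0.465, -0.161) with yaw -17.4°. The lever's world direction is 67°, so the cam angle is about 0.27 rad, and the depth readings agree with the hub and post. My plan is to shut the fingers and move above the anticlockwise side of the bar. Then I turn the tool so its -x face pushes, and sweep an arc.

```bash
python3 -m handwheel '[{"slide":[2.88,-2.0,0],"angular":[0,0,0],"fingers":1},{"slide":[2.88,-2.0,0],"angular":[0,0,0],"fingers":1},{"slide":[2.88,-2.0,0],"angular":[0,0,0],"fingers":1},{"slide":[2.88,-2.0,0],"angular":[0,0,0],"fingers":1},{"slide":[2.88,-2.0,0],"angular":[0,0,0],"fingers":1},{"slide":[2.88,-2.0,0],"angular":[0,0,0],"fingers":1},{"slide":[2.88,-2.0,0],"angular":[0,0,0],"fingers":1},{"slide":[2.88,-2.0,0],"angular":[0,0,0],"fingers":1}]' 40
python3 -m handwheel '[{"slide":[2.88,-2.0,1.2],"angular":[0,0,0],"fingers":1},{"slide":[2.88,-2.0,1.2],"angular":[0,0,0],"fingers":1},{"slide":[2.88,-2.0,1.2],"angular":[0,0,0],"fingers":1},{"slide":[2.88,-2.0,1.2],"angular":[0,0,0],"fingers":1},{"slide":[2.88,-2.0,1.2],"angular":[0,0,0],"fingers":1},{"slide":[2.88,-2.0,1.2],"angular":[0,0,0],"fingers":1},{"slide":[2.88,-2.0,1.2],"angular":[0,0,0],"fingers":1},{"slide":[2.88,-2.0,1.2],"angular":[0,0,0],"fingers":1}]'
python3 -m handwheel '[{"slide":[0,0,0],"angular":[0,0,-7],"fingers":1},{"slide":[0,0,0],"angular":[0,0,-7],"fingers":1},{"slide":[0,0,0],"angular":[0,0,-7],"fingers":1},{"slide":[0,0,0],"angular":[0,0,-7],"fingers":1},{"slide":[0,0,0],"angular":[0,0,-7],"fingers":1},{"slide":[0,0,0],"angular":[0,0,-7],"fingers":1},{"slide":[0,0,0],"angular":[0,0,-7],"fingers":1},{"slide":[0,0,0],"angular":[0,0,-7],"fingers":1}]'
```

```text
t: 2.97
position: [0.3818, -0.3507, 0.2505]
ee_rot: [0.983, 0.181, 0.0, 0.0]
ft_force: [0.2, 0.0, 0.0]
grip_width: -0.005
t: 3.63
position: [0.5401, -0.1189, 0.154]
ee_rot: [0.983, 0.181, 0.0, 0.0]
ft_force: [0.4, -0.8, 0.0]
grip_width: -0.001
t: 4.3
position: [0.5394, -0.1205, 0.1544]
ee_rot: [0.781, 0.624, 0.0, 0.0]
ft_force: [0.1, 0.3, 0.4]
grip_width: -0.004
```

```bash
python3 -m handwheel '[{"slide":[0,0,0],"angular":[0,0,-7],"fingers":1},{"slide":[0,0,0],"angular":[0,0,-7],"fingers":1},{"slide":[0,0,0],"angular":[0,0,-7],"fingers":1},{"slide":[0,0,0],"angular":[0,0,-7],"fingers":1},{"slide":[0,0,0],"angular":[0,0,-7],"fingers":1},{"slide":[0,0,0],"angular":[0,0,-7],"fingers":1},{"slide":[0,0,0],"angular":[0,0,-7],"fingers":1},{"slide":[0,0,0],"angular":[0,0,-7],"fingers":1}]'
python3 -m handwheel '[{"slide":[0,0,0],"angular":[0,0,-7],"fingers":1},{"slide":[0,0,0],"angular":[0,0,-7],"fingers":1},{"slide":[0,0,0],"angular":[0,0,-7],"fingers":1},{"slide":[0,0,0],"angular":[0,0,-2],"fingers":1},{"slide":[0,0,0],"angular":[0,0,0],"fingers":1}]'
cat > look.py <<'E'
import sys
from h import *
from bench import bot
import cv2
s=bot.read_state()
print("joints",np.round(s["joints"],2),"pos",np.round(s["position"],4),"yaw",np.degrees(2*np.arctan2(s["ee_rot"][1],s["ee_rot"][0])).round(1),"F",np.round(s["ft_force"],1),"t",round(s["t"],2))
tag=sys.argv[1]
for n in sys.argv[2:]:
    p=bot.camera(n);im=p["color"][:,:,::-1]
    if n=="top": im=cv2.resize(im[140:320,300:500],None,fx=3,fy=3,interpolation=cv2.INTER_CUBIC)
    if n=="side": im=cv2.resize(im[200:400,225:475],None,fx=3,fy=3,interpolation=cv2.INTER_CUBIC)
    cv2.imwrite(f"pics/{tag}_{n}.png",im)
E
python3 look.py c side wrist
```

```text
t: 4.97
position: [0.5393, -0.1206, 0.1544]
ee_rot: [0.397, 0.918, 0.0, 0.0]
ft_force: [0.1, -0.2, -0.8]
grip_width: 0.002
t: 5.38
position: [0.5393, -0.1206, 0.1544]
ee_rot: [0.208, 0.978, -0.0, 0.0]
ft_force: [-0.1, -0.4, 0.3]
grip_width: 0.001
joints [-0.36  0.14  1.81 -0.    1.2  -1.51] pos [ 0.5393 -0.1206  0.1544] yaw 156.0 F [-0.1 -0.4  0.3] t 5.38
```

View pics/c_side.png

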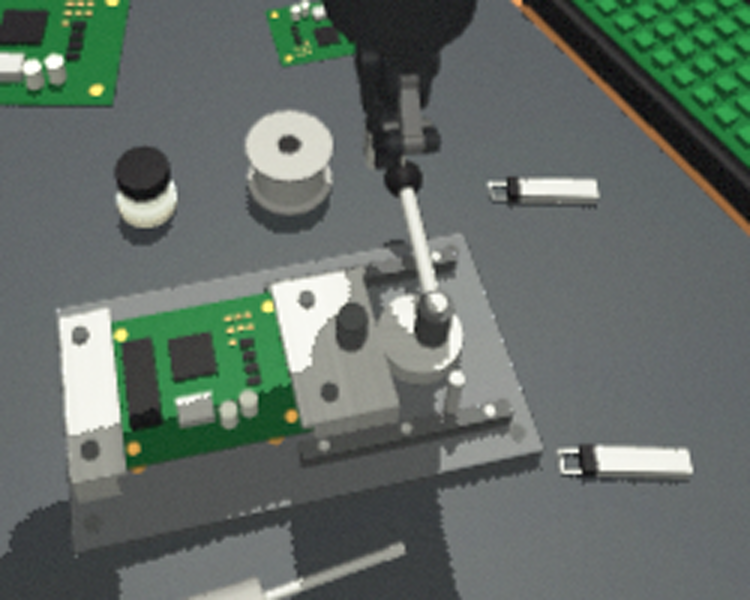

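View pics/c_wrist.png

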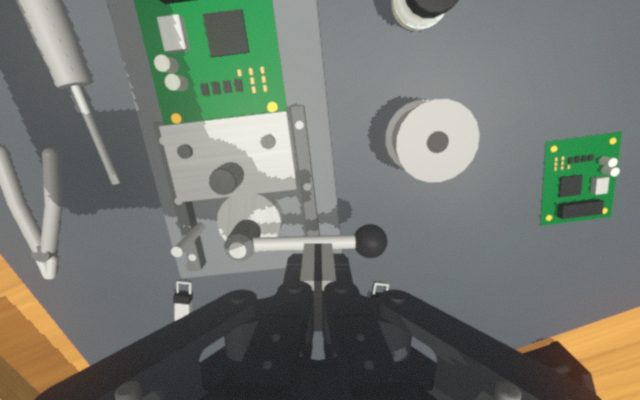

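The wrist view shows the bar running level from the hub (240,245) to the knob (370,241), with the shut tips at about (318,255). I'll project the model to check the geometry and tell parallax from a real offset.

```bash
python3 - <<'E'
from h import *
from bench import bot
s=bot.read_state();p=bot.camera("wrist");c=cam(p,s)
for nm,X in dict(hub=(.54,-.1845,.07),knob=(.5767,-.0969,.06),post=(.4918,-.1694,.074)).items(): print(nm,proj(c,X).round(1))
for nm,px,z in [("hub",(240,243),.07),("knob",(371,241),.06),("post",(224,179),.074)]: print(nm,atz(c,px,z).round(4))
R=Ro.from_quat(s["ee_rot"]).as_matrix()
for nm,t in [("tip",(0,0,.019)),("tip shadow z.06",(0,0,s["position"][2]-.06))]: print(nm,proj(c,R@np.array(t)+s["position"]).round(1))
a=np.degrees(np.arctan2(*( (atz(c,(371,241),.06)-atz(c,(240,243),.07))[[1,0]])));print("lever dir",a)
X0=(s["position"]-np.array([.54,-.1845,.0]))[:2]
for a in(67.3,a):
  u=np.array([np.cos(np.radians(a)),np.sin(np.radians(a))]);n=np.array([-u[1],u[0]]);print("r",X0@u,"offset acw",X0@n)
E
```

```text
hub [234.4 251.6]
knob [366.8 242.6]
post [218.1 184. ]
hub [ 0.5358 -0.1778  0.07  ]
knob [ 0.5768 -0.0936  0.06  ]
post [ 0.4905 -0.1643  0.074 ]
tip [316.3 260.4]
tip shadow z.06 [316.5 211.1]
lever dir 64.02919472896089
r 0.058726000633973575 offset acw 0.02528838717601418
r 0.05718750003112898 offset acw 0.028597823634239832
```

Parallax is confirmed: at bar height the tips are 25 mm to the anticlockwise side of the bar, at r ≈ 58 mm. I descend now and close most of the gap.

```bash
python3 -m handwheel '[{"slide":[0,0,2.9],"angular":[0,0,0],"fingers":1},{"slide":[0,0,2.9],"angular":[0,0,0],"fingers":1},{"slide":[0,0,2.8],"angular":[0,0,0],"fingers":1},{"slide":[0,0,0],"angular":[0,0,0],"fingers":1},{"slide":[-0.5,0,0],"angular":[0,0,0],"fingers":1},{"slide":[-0.3,0,0],"angular":[0,0,0],"fingers":1},{"slide":[0,0,0],"angular":[0,0,0],"fingers":1}]'
python3 look.py d side wrist
```

```text
t: 6.12
position: [0.5483, -0.1245, 0.0704]
ee_rot: [0.209, 0.978, -0.0, 0.001]
ft_force: [-1.1, 0.6, -0.3]
grip_width: -0.002
joints [-0.36  0.27  1.83  0.    1.04 -1.51] pos [ 0.5483 -0.1245  0.0704] yaw 155.9 F [-1.1  0.6 -0.3] t 6.12
```

View pics/d_side.png

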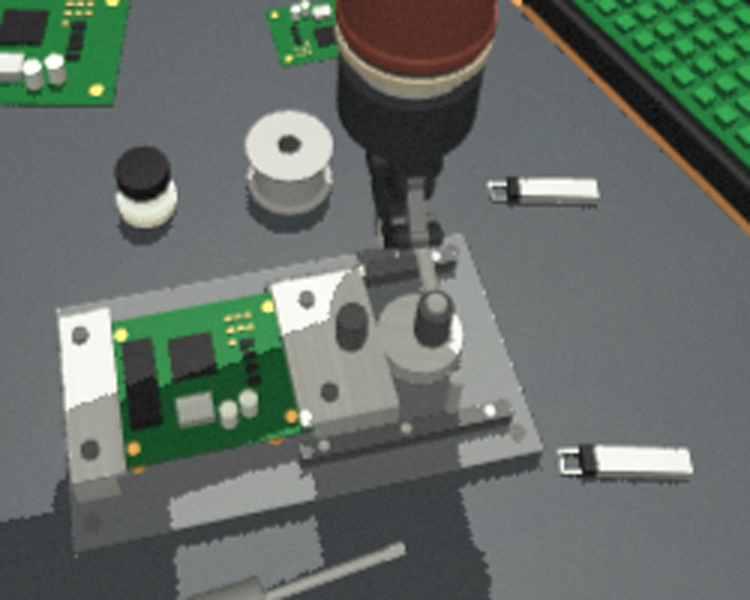

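View pics/d_wrist.png

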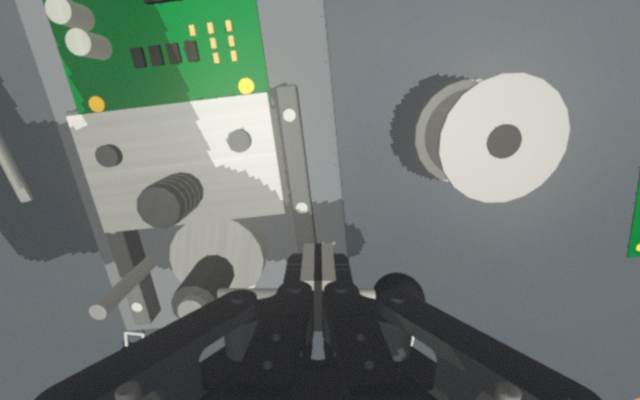

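The fingers stand just on the anticlockwise side of the bar, between hub and knob, with no contact force yet. I start the sweep.

```bash
python3 -m handwheel '[{"slide":[-0.62,0.14,0],"angular":[0,0,6],"fingers":1},{"slide":[-0.62,0.14,0],"angular":[0,0,6],"fingers":1},{"slide":[-0.62,0.14,0],"angular":[0,0,6],"fingers":1},{"slide":[-0.62,0.14,0],"angular":[0,0,6],"fingers":1},{"slide":[-0.62,0.14,0],"angular":[0,0,6],"fingers":1},{"slide":[-0.62,0.14,0],"angular":[0,0,6],"fingers":1}]'
python3 look.py e side wrist
```

```text
t: 6.72
position: [0.5808, -0.1402, 0.0698]
ee_rot: [0.503, 0.864, 0.0, 0.0]
ft_force: [-3.1, 2.5, 1.8]
grip_width: 0.002
joints [-0.37  0.35  1.73  0.    1.06 -0.89] pos [ 0.5808 -0.1402  0.0698] yaw 119.6 F [-3.1  2.5  1.8] t 6.72
```

View pics/e_side.png

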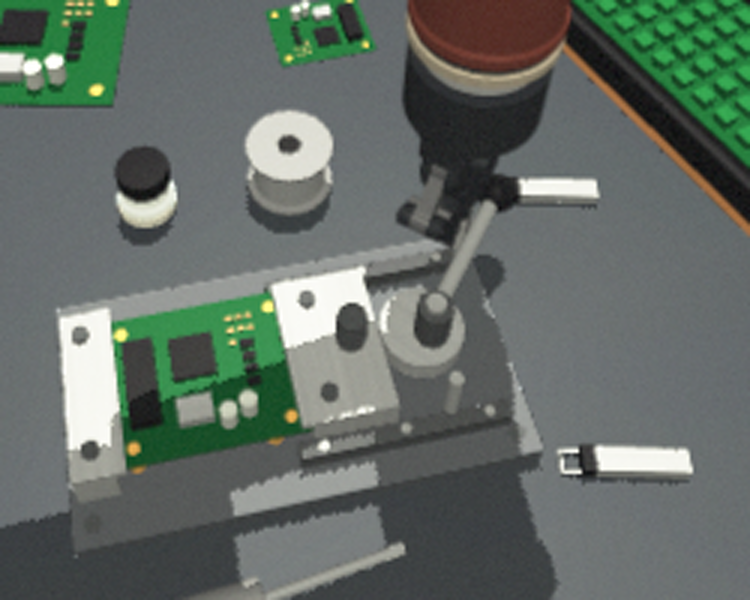

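View pics/e_wrist.png

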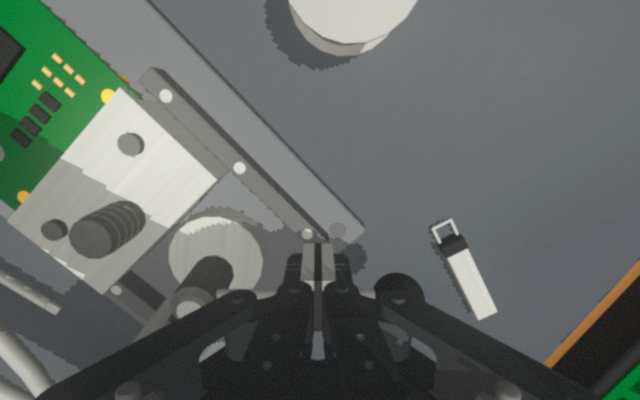

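The lever follows, turned about 36° with roughly 4 N, and the tool holds its place in the pivot frame. I continue.

```bash
python3 -m handwheel '[{"slide":[-0.62,0.14,0],"angular":[0,0,6],"fingers":1},{"slide":[-0.62,0.14,0],"angular":[0,0,6],"fingers":1},{"slide":[-0.62,0.14,0],"angular":[0,0,6],"fingers":1},{"slide":[-0.62,0.14,0],"angular":[0,0,6],"fingers":1},{"slide":[-0.62,0.14,0],"angular":[0,0,6],"fingers":1},{"slide":[-0.62,0.14,0],"angular":[0,0,6],"fingers":1},{"slide":[-0.62,0.14,0],"angular":[0,0,6],"fingers":1},{"slide":[-0.62,0.14,0],"angular":[0,0,6],"fingers":1}]'
python3 -m handwheel '[{"slide":[-0.62,0.14,0],"angular":[0,0,6],"fingers":1},{"slide":[-0.62,0.14,0],"angular":[0,0,6],"fingers":1},{"slide":[-0.62,0.14,0],"angular":[0,0,6],"fingers":1},{"slide":[-0.62,0.14,0],"angular":[0,0,6],"fingers":1},{"slide":[-0.62,0.14,0],"angular":[0,0,6],"fingers":1},{"slide":[-0.62,0.14,0],"angular":[0,0,6],"fingers":1}]'
python3 look.py f side wrist
```

```text
t: 7.48
position: [0.5988, -0.1857, 0.0693]
ee_rot: [0.81, 0.587, 0.001, -0.0]
ft_force: [-2.2, 4.4, 1.5]
grip_width: -0.001
t: 7.98
position: [0.586, -0.2208, 0.0692]
ee_rot: [0.952, 0.308, 0.001, -0.0]
ft_force: [1.0, 4.6, 0.9]
grip_width: -0.001
joints [-0.49  0.41  1.66  0.    1.08  0.46] pos [ 0.586  -0.2208  0.0692] yaw 35.8 F [1.  4.6 0.9] t 7.98
```

View pics/f_side.png

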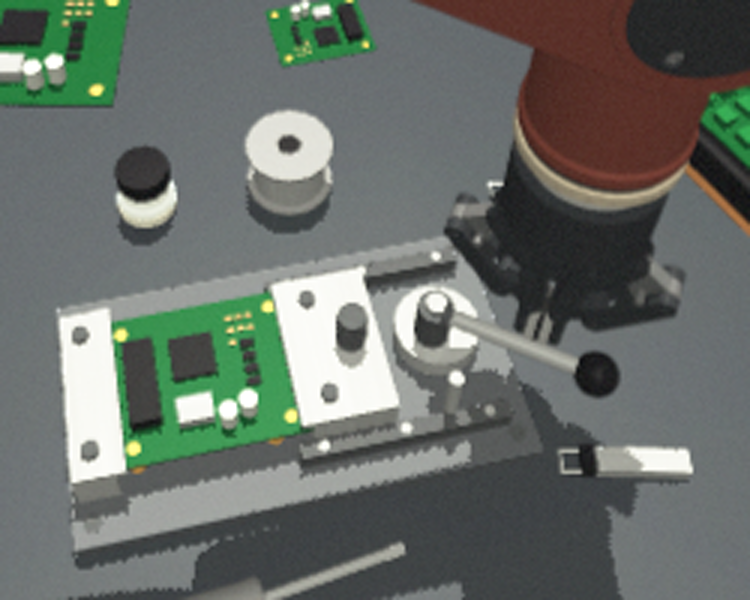

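View pics/f_wrist.png

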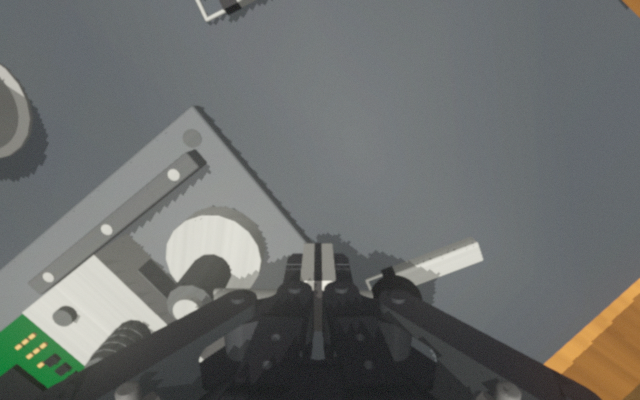

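The lever now points at about -54° in world axes (side view: knob at (597,373), bar held against the fingers). About 43° remain, and I slow down near the end.

```bash
python3 -m handwheel '[{"slide":[-0.60,0.16,0],"angular":[0,0,6],"fingers":1},{"slide":[-0.60,0.16,0],"angular":[0,0,6],"fingers":1},{"slide":[-0.60,0.16,0],"angular":[0,0,6],"fingers":1},{"slide":[-0.60,0.16,0],"angular":[0,0,6],"fingers":1},{"slide":[-0.60,0.16,0],"angular":[0,0,6],"fingers":1},{"slide":[-0.60,0.16,0],"angular":[0,0,6],"fingers":1},{"slide":[0,0,0],"angular":[0,0,0],"fingers":1}]'
python3 -m handwheel '[{"slide":[-0.20,0.05,0],"angular":[0,0,2],"fingers":1},{"slide":[0,0,0],"angular":[0,0,0],"fingers":1}]'
python3 -m handwheel '[{"slide":[-0.20,0.05,0],"angular":[0,0,2],"fingers":1},{"slide":[0,0,0],"angular":[0,0,0],"fingers":1}]'
python3 look.py g side wrist
```

```text
t: 8.67
position: [0.5558, -0.2433, 0.0691]
ee_rot: [1.0, -0.0, 0.001, 0.0]
ft_force: [0.7, -0.5, 0.7]
grip_width: -0.0
t: 8.83
position: [0.5543, -0.2438, 0.0691]
ee_rot: [1.0, -0.016, 0.001, 0.001]
ft_force: [2.0, -0.2, 1.5]
grip_width: -0.003
t: 9.0
position: [0.5524, -0.2443, 0.069]
ee_rot: [0.999, -0.034, 0.001, 0.001]
ft_force: [3.0, 0.3, 0.4]
grip_width: -0.002
joints [-0.55  0.36  1.72 -0.    1.06  1.09] pos [ 0.5524 -0.2443  0.069 ] yaw -3.8 F [3.  0.3 0.4] t 9.0
```

View pics/g_side.png

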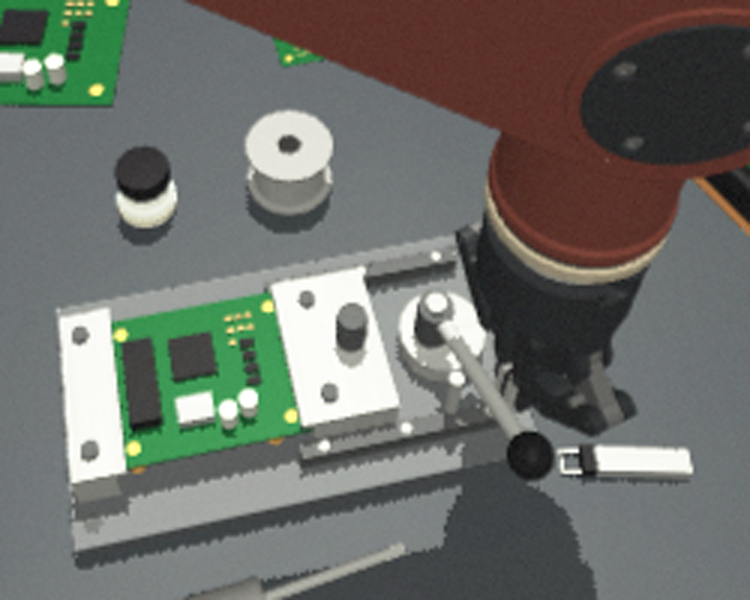

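The bar is very close to the pin at (456,378). I continue in 2° steps and watch for the force rise at the stop.

```bash
for i in 1; do :; done
python3 -m handwheel '[{"slide":[-0.20,0.05,0],"angular":[0,0,2],"fingers":1},{"slide":[0,0,0],"angular":[0,0,0],"fingers":1}]'
python3 -m handwheel '[{"slide":[-0.20,0.05,0],"angular":[0,0,1],"fingers":1},{"slide":[0,0,0],"angular":[0,0,0],"fingers":1}]'
python3 -m handwheel '[{"slide":[-0.20,0,0],"angular":[0,0,0],"fingers":1},{"slide":[0,0,0],"angular":[0,0,0],"fingers":1}]'
python3 look.py h side wrist
```

```text
t: 9.27
position: [0.5501, -0.2447, 0.0689]
ee_rot: [0.999, -0.052, 0.001, 0.0]
ft_force: [2.8, -0.1, 2.6]
grip_width: 0.0
t: 9.43
position: [0.5478, -0.2448, 0.0687]
ee_rot: [0.998, -0.062, 0.0, 0.0]
ft_force: [2.6, -1.2, 2.4]
grip_width: -0.001
t: 9.6
position: [0.547, -0.2448, 0.0688]
ee_rot: [0.998, -0.061, 0.002, 0.001]
ft_force: [8.1, -1.6, -1.4]
grip_width: -0.005
joints [-0.55  0.35  1.73  0.    1.05  1.14] pos [ 0.547  -0.2448  0.0688] yaw -7.0 F [ 8.1 -1.6 -1.4] t 9.6
```

View pics/h_side.png

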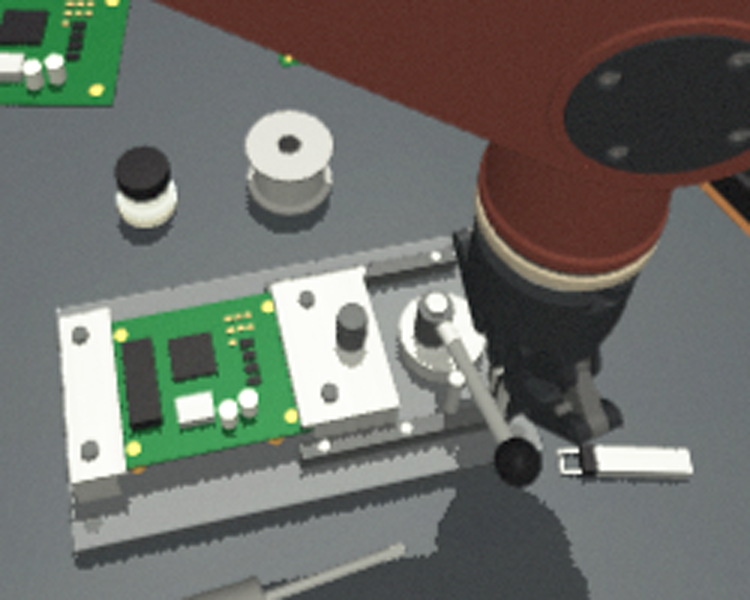

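```bash

python3 -m handwheel '[{"slide":[-0.20,0,0],"angular":[0,0,0],"fingers":1},{"slide":[0,0,0],"angular":[0,0,0],"fingers":1},{"slide":[0,0,0],"angular":[0,0,0],"fingers":1}]'
```

```text
t: 9.95
position: [0.5468, -0.2447, 0.069]
ee_rot: [0.998, -0.062, 0.004, 0.001]
ft_force: [15.3, -1.4, -6.1]
grip_width: 0.003
```

The force rose to 15 N with no further motion, so the lever is at its stop. I back off, lift and look.

```bash

python3 -m handwheel '[{"slide":[0.6,0,0],"angular":[0,0,0],"fingers":1},{"slide":[1.2,0,0],"angular":[0,0,0],"fingers":1},{"slide":[1.2,0,0],"angular":[0,0,0],"fingers":1},{"slide":[0,0,-2.5],"angular":[0,0,0],"fingers":1},{"slide":[0,0,-2.5],"angular":[0,0,0],"fingers":1},{"slide":[0,0,-2.5],"angular":[0,0,0],"fingers":1},{"slide":[0,0,0],"angular":[0,0,5],"fingers":1},{"slide":[0,0,0],"angular":[0,0,5],"fingers":1}]'
python3 look.py i side top
python3 - <<'E'
from h import *
from bench import bot
P={n:bot.camera(n) for n in("side","top")};C={n:cam(P[n]) for n in P}
for o,z in[("lever_knob",.06),("cam_pivot",.06),("thumb_post",.074)]:
  for n in P: print(o,n,[(np.round(d["at"],1).tolist(),round(d["confidence"],2),atz(C[n],d["at"],z).round(4).tolist()) for d in bot.landmark_of(P[n],o)])
E
```

```text
t: 10.62
position: [0.5737, -0.2483, 0.1451]
ee_rot: [0.989, -0.15, 0.001, 0.001]
ft_force: [-0.1, 0.9, 0.2]
grip_width: -0.002
joints [-0.53  0.31  1.62 -0.    1.21  1.34] pos [ 0.5737 -0.2483  0.1451] yaw -17.3 F [-0.1  0.9  0.2] t 10.62
lever_knob side [([395.2, 350.0], 0.62, [0.5283, -0.2723, 0.06])]
lever_knob top [([447.4, 206.3], 0.72, [0.529, -0.2735, 0.06])]
cam_pivot side [([371.6, 301.6], 0.62, [0.5451, -0.1834, 0.06])]
cam_pivot top [([410.9, 200.9], 0.66, [0.5444, -0.1841, 0.06])]
thumb_post side [([342.5, 306.9], 0.62, [0.4907, -0.1728, 0.074])]
thumb_post top [([405.9, 222.0], 0.58, [0.4928, -0.167, 0.074])]
```

View pics/i_side.png

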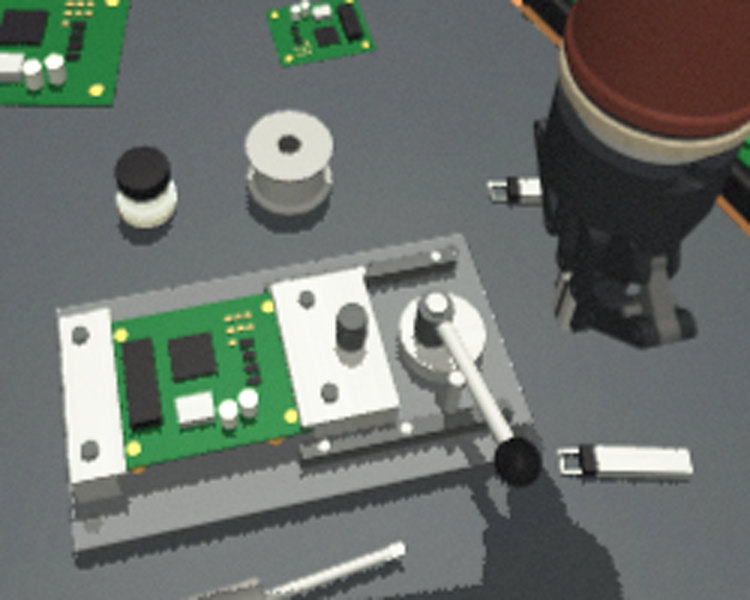

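View pics/i_top.png

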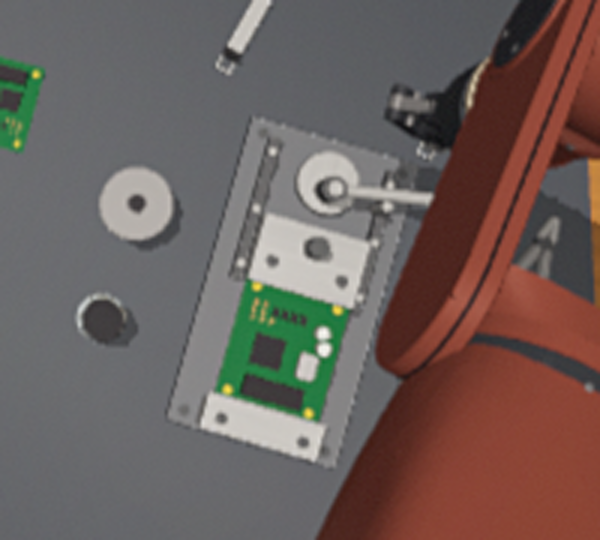

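The lever rests at the stop pin: knob at (0.5285, -0.273) against a predicted (0.528, -0.279). The slide is still at the board with a visible gap to the cam. Next I move behind the thumb post, with tool x along fixture +x.

```bash

python3 -m handwheel '[{"slide":[-3.24,-1.28,0],"angular":[0,0,0],"fingers":1},{"slide":[-3.24,-1.28,0],"angular":[0,0,0],"fingers":1},{"slide":[-3.24,-1.28,0],"angular":[0,0,0],"fingers":1},{"slide":[-3.24,-1.28,0],"angular":[0,0,0],"fingers":1},{"slide":[0,0,0],"angular":[0,0,0],"fingers":1}]'
python3 look.py j side wrist
python3 - <<'E'
from h import *
from bench import bot
s=bot.read_state();p=bot.camera("wrist");c=cam(p,s)
print([(np.round(d["at"],1).tolist(),round(d["confidence"],2),atz(c,d["at"],.074).round(4).tolist()) for d in bot.landmark_of(p,"thumb_post")])
print(proj(c,(.4918,-.1694,.074)).round(1))
E
```

```text
t: 11.53
position: [0.4584, -0.1562, 0.1404]
ee_rot: [0.989, -0.148, -0.004, -0.002]
ft_force: [-0.1, -0.4, -0.5]
grip_width: 0.002
joints [-0.49 -0.    1.98  0.    1.17  1.38] pos [ 0.4584 -0.1562  0.1404] yaw -17.0 F [-0.1 -0.4 -0.5] t 11.53
[([318.5, 179.5], 0.64, [0.491, -0.1683, 0.074]), ([444.7, 245.3], 0.18, [0.4251, -0.2341, 0.074])]
[319.9 177.8]
```

View pics/j_side.png

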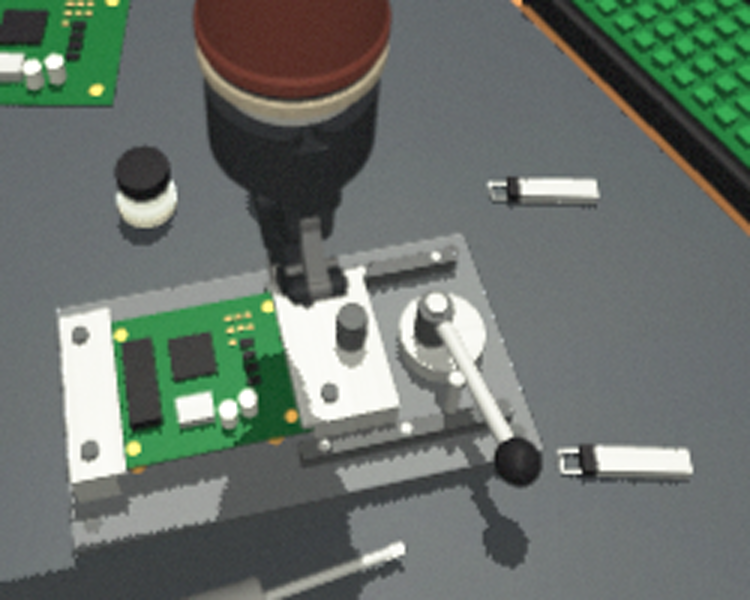

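View pics/j_wrist.png

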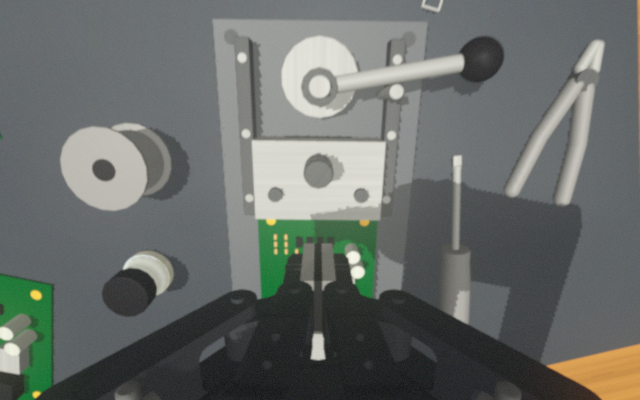

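The tool lines up with the post: the post is at column 318 and the tips at column 318, with the TCP 35 mm behind it. I move 6 mm forward to stay clear of the white capacitors at (353,255), then descend to fingertip z ≈ 58 mm.

```bash

python3 -m handwheel '[{"slide":[0.6,0,0],"angular":[0,0,0],"fingers":1},{"slide":[0,0,0],"angular":[0,0,0],"fingers":1},{"slide":[0,0,2.1],"angular":[0,0,0],"fingers":1},{"slide":[0,0,2.1],"angular":[0,0,0],"fingers":1},{"slide":[0,0,1.8],"angular":[0,0,0],"fingers":1},{"slide":[0,0,0],"angular":[0,0,0],"fingers":1},{"slide":[0,0,0],"angular":[0,0,0],"fingers":1}]'
python3 look.py k side wrist
```

```text
t: 12.32
position: [0.4699, -0.1625, 0.0824]
ee_rot: [0.989, -0.149, -0.001, -0.0]
ft_force: [0.7, 0.0, -0.0]
grip_width: -0.002
joints [-0.49  0.11  1.99 -0.    1.04  1.38] pos [ 0.4699 -0.1625  0.0824] yaw -17.1 F [ 0.7  0.  -0. ] t 12.32
```

View pics/k_side.png

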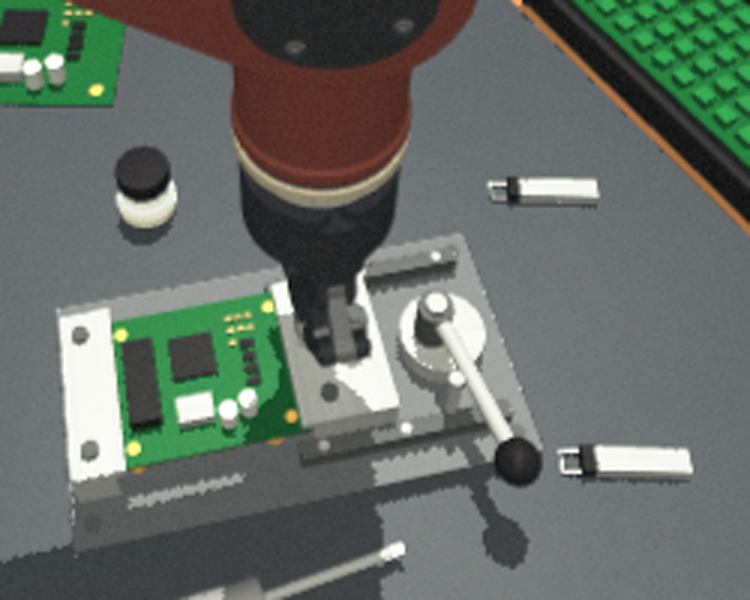

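View pics/k_wrist.png

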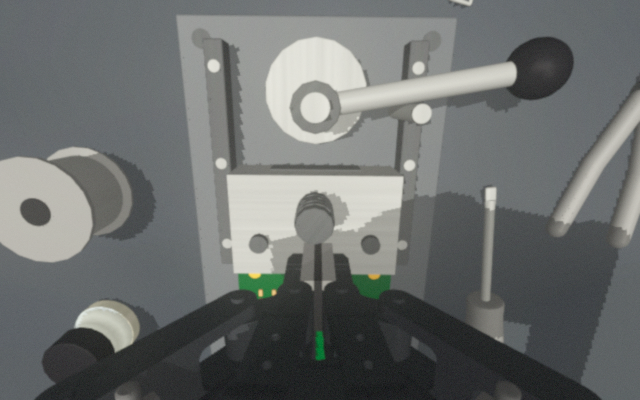

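The tips are behind the post at (315,215), about 2.5 mm away and centred. I lower 4 mm, then push gently.

```bash

python3 -m handwheel '[{"slide":[0,0,0.4],"angular":[0,0,0],"fingers":1},{"slide":[0,0,0],"angular":[0,0,0],"fingers":1},{"slide":[0.3,0,0],"angular":[0,0,0],"fingers":1},{"slide":[0.3,0,0],"angular":[0,0,0],"fingers":1},{"slide":[0.3,0,0],"angular":[0,0,0],"fingers":1},{"slide":[0.3,0,0],"angular":[0,0,0],"fingers":1},{"slide":[0,0,0],"angular":[0,0,0],"fingers":1}]'
python3 -m handwheel '[{"slide":[0.2,0,0],"angular":[0,0,0],"fingers":1},{"slide":[0,0,0],"angular":[0,0,0],"fingers":1}]'
python3 -m handwheel '[{"slide":[0.15,0,0],"angular":[0,0,0],"fingers":1},{"slide":[0,0,0],"angular":[0,0,0],"fingers":1}]'
python3 look.py l wrist side
```

```text
t: 13.0
position: [0.4825, -0.1664, 0.0795]
ee_rot: [0.989, -0.149, 0.0, 0.0]
ft_force: [-0.4, -0.4, 0.1]
grip_width: -0.0
t: 13.17
position: [0.4839, -0.1667, 0.0793]
ee_rot: [0.989, -0.149, 0.0, -0.0]
ft_force: [-1.2, -0.0, 1.9]
grip_width: 0.0
t: 13.33
position: [0.4851, -0.167, 0.0792]
ee_rot: [0.989, -0.149, -0.0, -0.0]
ft_force: [-2.7, 0.3, 0.3]
grip_width: 0.002
joints [-0.49  0.15  1.95  0.    1.04  1.38] pos [ 0.4851 -0.167   0.0792] yaw -17.1 F [-2.7  0.3  0.3] t 13.33
```

View pics/l_wrist.png

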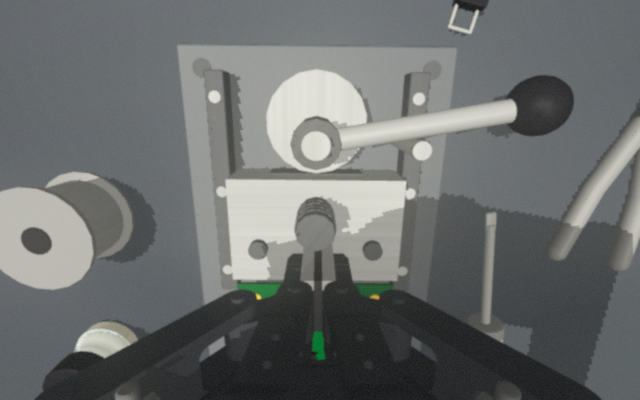

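View pics/l_side.png

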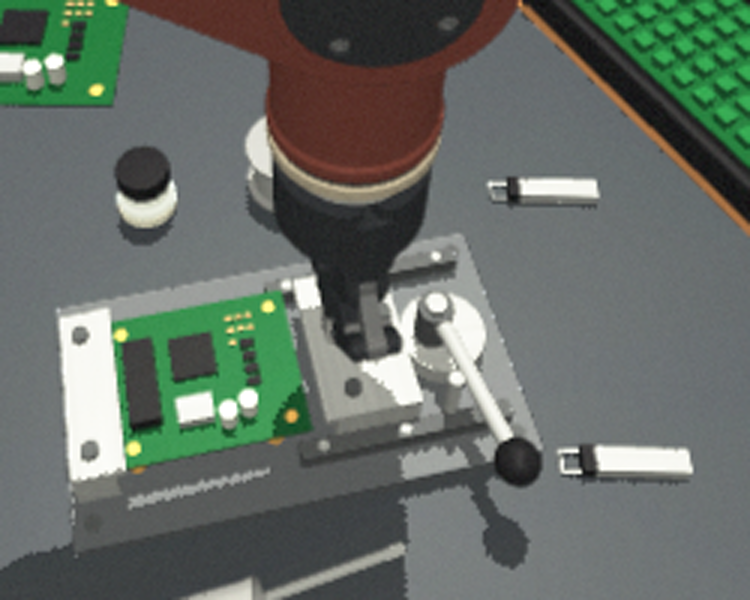

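The slide moves with about 3 N, the board stays put, and a small gap to the cam remains. I continue until the force rises.

```bash

python3 -m handwheel '[{"slide":[0.15,0,0],"angular":[0,0,0],"fingers":1},{"slide":[0,0,0],"angular":[0,0,0],"fingers":1}]'
python3 -m handwheel '[{"slide":[0.15,0,0],"angular":[0,0,0],"fingers":1},{"slide":[0,0,0],"angular":[0,0,0],"fingers":1}]'
python3 -m handwheel '[{"slide":[0.15,0,0],"angular":[0,0,0],"fingers":1},{"slide":[0,0,0],"angular":[0,0,0],"fingers":1}]'
```

```text
t: 13.6
position: [0.4861, -0.1674, 0.0792]
ee_rot: [0.989, -0.149, -0.001, -0.0]
ft_force: [-3.9, 1.0, 2.3]
grip_width: -0.001
t: 13.77
position: [0.4864, -0.1674, 0.079]
ee_rot: [0.989, -0.149, -0.002, -0.0]
ft_force: [-9.2, 2.7, 7.3]
grip_width: -0.0
t: 13.93
position: [0.4866, -0.1674, 0.079]
ee_rot: [0.989, -0.148, -0.004, -0.001]
ft_force: [-13.9, 3.5, 13.0]
grip_width: 0.002
```

The force rose to 14 N with no motion, so the slide is against the cam. I retreat backward off the post, lift and check.

```bash

python3 -m handwheel '[{"slide":[-0.6,0,0],"angular":[0,0,0],"fingers":1},{"slide":[-0.6,0,0],"angular":[0,0,0],"fingers":1},{"slide":[0,0,-1.5],"angular":[0,0,0],"fingers":1},{"slide":[0,0,-3],"angular":[0,0,0],"fingers":1},{"slide":[0,0,-3],"angular":[0,0,0],"fingers":1},{"slide":[0,0,-3],"angular":[0,0,0],"fingers":1},{"slide":[0,0,-2],"angular":[0,0,0],"fingers":1},{"slide":[0,0,0],"angular":[0,0,0],"fingers":1}]'
python3 look.py m wrist side top
python3 - <<'E'
from h import *
from bench import bot
p=np.load("fix.npy")
P={n:bot.camera(n) for n in("side","wrist")}
s=bot.read_state()
for n in P:
  c=cam(P[n],s)
  for o,z in[("thumb_post",.074),("lever_knob",.06),("cam_pivot",.06),("board_mid",.037)]:
    for d in bot.landmark_of(P[n],o):
      X=atz(c,d["at"],z);e=X[:2]-p[:2];print(n,o,round(d["confidence"],2),np.round(d["at"],1).tolist(),"fixture mm",np.round(1e3*np.array([np.cos(p[2])*e[0]+np.sin(p[2])*e[1],-np.sin(p[2])*e[0]+np.cos(p[2])*e[1]]),1))
E
```

```text
t: 14.6
position: [0.4811, -0.1664, 0.2101]
ee_rot: [0.989, -0.149, 0.005, 0.002]
ft_force: [-0.2, 0.2, -0.7]
grip_width: -0.001
joints [-0.49 -0.03  1.88  0.    1.29  1.38] pos [ 0.4811 -0.1664  0.2101] yaw -17.1 F [-0.2  0.2 -0.7] t 14.6
side thumb_post 0.91 [348.3, 303.5] fixture mm [39.3  0.5]
side lever_knob 0.84 [396.3, 352.6] fixture mm [ 93.9 -91.5]
side lever_knob 0.18 [326.8, 329.1] fixture mm [ -5.4 -30. ]
side board_mid 0.95 [234.6, 218.3] fixture mm [-146.6  276.6]
side board_mid 0.58 [292.9, 326.4] fixture mm [-59.5  -2.2]
wrist thumb_post 0.73 [317.1, 161.0] fixture mm [42.   1.7]
wrist thumb_post 0.68 [515.4, 121.7] fixture mm [  73.1 -148.9]
wrist thumb_post 0.22 [422.7, 232.9] fixture mm [-18.4 -87.6]
wrist lever_knob 0.69 [435.3, 96.0] fixture mm [ 91.6 -90.8]
wrist cam_pivot 0.65 [316.7, 114.6] fixture mm [76.9  2.2]
wrist board_mid 0.73 [314.0, 261.3] fixture mm [-64.8   4.2]
wrist board_mid 0.58 [41.6, 310.0] fixture mm [-123.3  288.9]
wrist board_mid 0.16 [515.7, 121.5] fixture mm [  71.4 -171.1]
```

View pics/m_wrist.png

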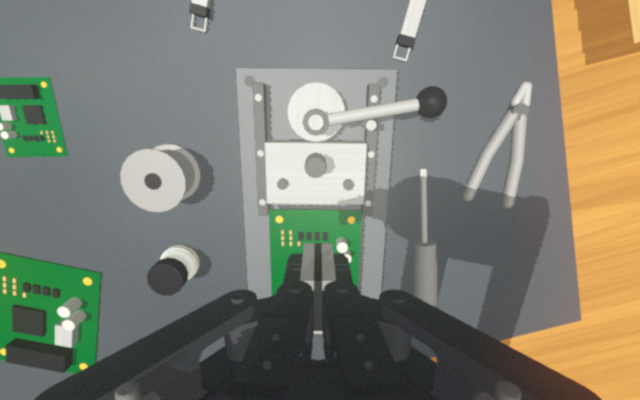

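View pics/m_side.png

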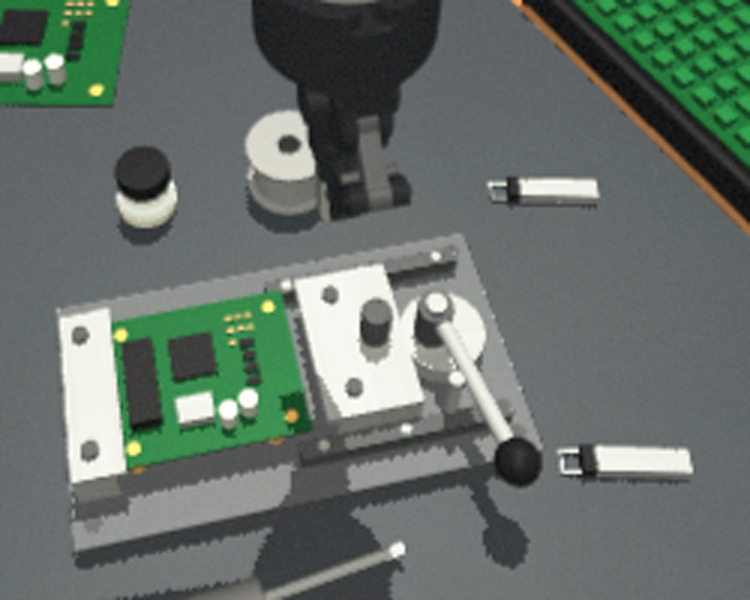

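The lip is clear of the board's edge and the slide meets the cam in both views. The landmark readings scatter between 39 and 42 mm for the post, so I check the travel more precisely by template matching the before and after side crops.

```bash
python3 - <<'E'
from h import *
from bench import bot
import cv2
a=cv2.imread("pics/i_side.png");b=cv2.imread("pics/m_side.png")
def m(box):
    x,y,w,h=box;r=cv2.matchTemplate(b,a[y:y+h,x:x+w],cv2.TM_CCOEFF_NORMED);_,v,_,l=cv2.minMaxLoc(r);return np.array(l)-[x,y],round(v,3)
print("post",m((335,298,36,40)),"screw",m((318,380,24,24)),"board",m((120,330,100,120)),"knob",m((490,435,55,50)),"mod1",m((555,440,140,40)),"flux",m((110,140,70,90)))
p=np.load("fix.npy");c=cam(bot.camera("side"))
def M(X): cc,s=np.cos(p[2]),np.sin(p[2]);return np.array([p[0]+cc*X[0]-s*X[1],p[1]+s*X[0]+cc*X[1],X[2]])
for z,x0 in((.074,.028),(.046,.02)):
  for d in(.0125,.0145): print(z,d,"expected px x3",(3*(proj(c,M((x0+d,0,z)))-proj(c,M((x0,0,z))))).round(1))
E
```

```text
post (array([24, -5]), 0.987) screw (array([25, -5]), 0.971) board (array([0, 0]), 0.999) knob (array([-1,  0]), 0.927) mod1 (array([0, 0]), 1.0) flux (array([0, 0]), 0.999)
0.074 0.0125 expected px x3 [21.2 -4.2]
0.074 0.0145 expected px x3 [24.6 -4.9]
0.046 0.0125 expected px x3 [20.6 -4.2]
0.046 0.0145 expected px x3 [23.9 -4.9]
```

View pics/m_top.png

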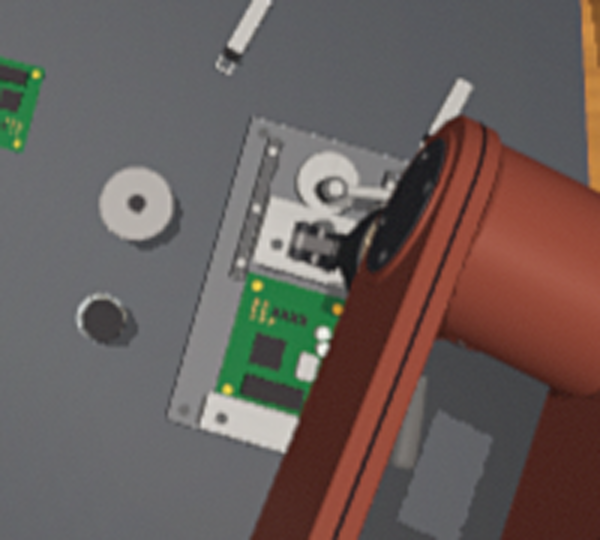

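The slide's travel matches 14.5 mm: the post moved (24,-5) px against an expected (24.6,-4.9). The board and the tracked bystanders have not moved, and the robot is clear of everything. I hand in.

```bash
python3 -c "
from bench import bot
print(bot.finish_job()); print(bot.read_state()['t'])"
```

```text
the job is handed in; nothing more can be done
None
the job is handed in; nothing more can be done
```

I freed the board and handed the job in, having used about 15 s of the 54 s. The hand-in gives no verdict.

- **Cam lever:** I swept it clockwise with the shut fingertips until it met the stop pin, where the force rose to 15 N with no further motion. The knob was then seen at (0.5285, -0.273), against (0.528, -0.279) expected at the stop.
- **Jaw slide:** I then pushed it forward by its thumb post until it met the cam, where the force rose to 14 N along the push with no further motion. I backed off and lifted clear, to a TCP height of 0.21 m and a force near zero.

**Last checks:**
- **Slide travel:** The post moved (24, -5) px between the side pictures, and full travel would be (24.6, -4.9) px. The network's landmarks disagreed a little: they put the travel at about 11 mm (side) and 14 mm (wrist). I trusted the image match and the force stop.
- **Lever:** It stayed at its stop, with the knob at most 1 px off in the enlarged crop.
- **Board and bystanders:** The board, one module and the flux jar showed no movement between the pictures before and after the slide push. The solder reel, screwdriver, cutters and the other module I checked only by eye. They look undisturbed, though the arm hid part of that side in the last top view.
- **Wrist camera:** It was off from the fixed cameras by 3 to 8 mm in one mid-job check, with no effect on the pushes.

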